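Hang the washed mugs on the draining rack

ROBOT

A 7-joint arm with a two-finger parallel gripper is mounted at the origin on a cart in front of the work surface, level with it; the furniture and walls round the work are solid. World frame = base frame: x ahead of the robot, y to its left, z up, the work surface at z = 0. Lengths are in m, angles in rad, forces in N, time in s.
With the tool pointing down it reaches from about 0.4 to 0.925 m from the base axis. Payload 5.6 kg.
Tool frame: the origin (TCP) lies on the centre line of the jaws, within the pads' length; the fingertips stand arm.tip_extent ahead of it and the grasp point (between the pads) lies 6 mm ahead of it (arm.tip_extent is the distance from the TCP to the fingertips, in m); z points along the fingers, y is the line along which they close (so a half turn about z gives the same grasp; the last joint's range is limited). The gripper opens to 85 mm and grips with 20 to 120 N. Pads are 22 mm wide; open, the fingers measure 114 mm over their backs; the gripper's body (76 mm by 85 mm) begins 54 mm behind the grasp point. The pads swing forward as they close: fully open they stand 13 mm farther back than shut.
Start: joints at [-1.206, 0.468, -0.012, 1.603, 0.006, 1.071, -0.056], TCP at [0.258, 0.597, 0.256] pointing down, gripper open.
Joint ranges: [-2.53, 2.53], [-0.31, 2.02], [-1.57, 1.55], [0.28, 2.44], [-1.29, 4.43], [0.15, 1.84], [-2.92, 2.92]. Speed limits (rad/s): [2.57, 2.57, 3.14, 3.14, 3.14, 3.14, 3.14].

INTERFACE

Orientations are given as a 3x3 rotation matrix whose columns are the frame's x, y, z axes.
In Python, from rig import arm gives the robot as it stands.
- The arm moves only by the shell command python3 -m inch 'ROWS' [OPENING]. ROWS is JSON, a list of rows, each an object with "travel": the shift along the tool's x, y, z normalised to -1 to 1, where 1 is 0.02 m, a list of three; "twist": the turn, a rotation vector about the tool's x, y, z normalised to -1 to 1, where 1 is 6 degrees, a list of three. In form: [{"travel": [dx, dy, dz], "twist": [wx, wy, wz]}, ...]. A call has 1 to 8 rows; each row shifts and turns the commanded pose from where the row before left it, along the tool's axes as they then stand; what a row does not reach is not made up. A row lasts 1/12 s, in which the tool goes at most 41.7 mm and 7.16 degrees, less where a joint would pass 70% of its speed; a pose out of reach is approached as far as the arm can. A call with a number of a shift or a turn outside -1 to 1 is refused whole. A call with a gripper value outside its range is refused whole. OPENING is the opening, from -1 (shut) to 1 (fully open), set as the call begins (- or left out, the last holds). The fingers move at their own pace and stop on an object; the grip force is fixed at half the most. Time passes only in rows, so rows that do not move let the fingers close. It gives the time, the measured TCP pose, the force, the opening and the grip force at its end, in the units of the state.
- arm.sense(): the state, without advancing time (a new reading comes with each control period).
- arm.snapshot(name): name is "scene" or "side" or "wrist"; returns the picture (400x640x3 uint8, red, green, blue); there is no depth.
- arm.camera_model(name): a dict with "mtx" (3x3 intrinsics, pixels), "k1" (the pictures are not rectified: a ray, as slopes to the right and down, at radius r is drawn at 1 + k1 r^2 times it, then the intrinsics apply), "view" (4x4, takes a point from world to camera coordinates). Camera axes: x right, y down, z forward; pixel columns grow to the right and rows downward; lengths in m; the calibration is good to about 2 mm. A picture is of the moment at which its call begins: read the wrist's pose just before it. camera_model takes no time and is no camera call; for the wrist camera it gives the pose at the moment of the call.
- arm.hand_in(): hands the job in; it is judged then, once.
The state is a dict: "clock": time; "qpos": joint angles; "dq": joint speeds; "tau": joint torques, N m; "position": TCP position; "tcp_rot": TCP orientation; "contact_force": force on the tool from outside, world axes, zero at the start; "ft_torque": the same for the moment, N m; "grip_width": finger opening in m; "finger_force": force on a finger pad.
Only numpy, scipy, OpenCV 4.12 (cv2) and the standard library are available. Lean on these libraries where they do the work, as an engineer would, in place of code of your own. Each camera call takes 0.05 s, during which the arm holds its last target. There are 200 camera calls.

TASK

Push the drip tray fully in under the draining rack first. Then hang the two washed mugs mouth-down on the rack's two slanting pegs, one on each, whichever you like: slide each one on until its bottom rests on the peg's tip rather than dropping it on, and let go so that they hang still. Leave the salt shaker and the spice jar beside them where they are.

Things in the scene. Friction and masses are not known exactly. Their poses are not given: they have to be found in the camera images.
- mug_cream: cream and beige mug, 100 mm tall, 78 mm across, wall 4 mm, floor 7 mm, 0.25 kg; starts upside down on the worktop, handle roughly away from the robot. Cavity 70 mm across; open handle. Origin: outside of its bottom; z points to the mouth; the mug's axis is at y = +16.5 mm; the handle points to -y, reaches 73 mm from the axis, is 13 mm wide, 15 to 95 mm from the bottom
- mug_cream_floor (a point): centre of the cream mug's inner floor, 7 mm from its outside bottom, on its axis
- mug_white: white mug, 97 mm tall, 78 mm across, wall 4 mm, floor 7 mm, 0.25 kg; starts upside down on the worktop, handle roughly away from the robot. Cavity 70 mm across; open handle. Origin: outside of its bottom; z points to the mouth; the mug's axis is at y = +16 mm; the handle points to -y, reaches 71 mm from the axis, is 11 mm wide, 21 to 88 mm from the bottom
- mug_white_floor (a point): centre of the white mug's inner floor, 7 mm from its outside bottom, on its axis
- rack: fixed steel wire draining rack, 302 mm wide, 182 mm deep, cross rail 95 mm high. Origin on the worktop midway between the pegs, under the rail; x axis points to its back, y to its left as seen from the robot, so its front (where the pegs lean and the tray comes out) is -x
- peg_left: left peg of the rack, seen from the robot: rod 9 mm thick, blue rubber tip 13 mm thick, blue collar at the root, 125 mm long, leaning 30 degrees from the vertical to the rack's front. Origin: its root on the rail, 95 mm above the worktop; z points along it to the tip. The pegs are parallel, 144 mm apart. A seated mug has its inner floor on the tip
- peg_right: right peg of the rack, seen from the robot: rod 9 mm thick, blue rubber tip 13 mm thick, blue collar at the root, 125 mm long, leaning 30 degrees from the vertical to the rack's front. Origin: its root on the rail, 95 mm above the worktop; z points along it to the tip. The pegs are parallel, 144 mm apart. A seated mug has its inner floor on the tip
- peg_left_tip (a point): end of the left peg's blue tip
- peg_right_tip (a point): end of the right peg's blue tip
- drip_tray (a joint): how far the grey drip tray (165 x 265 mm, 26 mm deep, 3 mm above the worktop) stands out of the rack's front, m: 0 is fully in at its stop, starts at 0.035 to 0.065, at most 0.07; it slides along the rack's x axis, takes about 2 N to move and stays where it is left
- tray_front (a point): middle of the tray's rolled front lip, on its foremost line, 29 mm above the worktop; the lip runs 125 mm to either side along the rack's y; push it towards the rack's back. 132 mm in front of the rack's origin when fully in
- salt_shaker: glass salt shaker with metal top, 47 mm across, 130 mm tall, origin at its foot; leave alone
- spice_jar: spice jar with dark brown cap, 41 mm across, 105 mm tall, origin at its foot; leave alone

How it is judged:
On the way, in this order (a step that is already met when the one before it is completed fails the run):
1. the drip tray is pushed fully in, before both mugs hang (value of joint drip_tray below 0.006 m), for 0.2 s.
2. both mugs hang seated on the pegs, one on each ((((z of peg_left_tip in the frame of mug_cream between 0 and 0.017 m and distance between peg_left_tip and mug_cream_floor below 0.038 m and angle between the z axis of mug_cream and the z axis of peg_left, either way round below 0.3 rad) and (z of peg_right_tip in the frame of mug_white between 0 and 0.017 m and distance between peg_right_tip and mug_white_floor below 0.038 m and angle between the z axis of mug_white and the z axis of peg_right, either way round below 0.3 rad)) or ((z of peg_right_tip in the frame of mug_cream between 0 and 0.017 m and distance between peg_right_tip and mug_cream_floor below 0.038 m and angle between the z axis of mug_cream and the z axis of peg_right, either way round below 0.3 rad) and (z of peg_left_tip in the frame of mug_white between 0 and 0.017 m and distance between peg_left_tip and mug_white_floor below 0.038 m and angle between the z axis of mug_white and the z axis of peg_left, either way round below 0.3 rad)))), for 0.2 s.
At the end, for the whole second after the job is handed in: The drip tray is within 10 mm of fully in (6 mm when first pushed); one mug hangs mouth-down on each peg, its inner floor on the peg's tip (within 10 mm along the mug's axis) and its axis within 0.3 rad of the peg; both hang still (under 30 mm/s and 0.3 rad/s) (value of joint drip_tray below 0.01 m and (((z of peg_left_tip in the frame of mug_cream between 0 and 0.017 m and distance between peg_left_tip and mug_cream_floor below 0.038 m and angle between the z axis of mug_cream and the z axis of peg_left, either way round below 0.3 rad) and (z of peg_right_tip in the frame of mug_white between 0 and 0.017 m and distance between peg_right_tip and mug_white_floor below 0.038 m and angle between the z axis of mug_white and the z axis of peg_right, either way round below 0.3 rad)) or ((z of peg_right_tip in the frame of mug_cream between 0 and 0.017 m and distance between peg_right_tip and mug_cream_floor below 0.038 m and angle between the z axis of mug_cream and the z axis of peg_right, either way round below 0.3 rad) and (z of peg_left_tip in the frame of mug_white between 0 and 0.017 m and distance between peg_left_tip and mug_white_floor below 0.038 m and angle between the z axis of mug_white and the z axis of peg_left, either way round below 0.3 rad))) and linear speed of each of mug_cream, mug_white below 0.03 m/s and angular speed of each of mug_cream, mug_white below 0.3 rad/s); the robot touches nothing.
It fails at once if a mug is hung while the tray still stands out (value of joint drip_tray above 0.02 m and ((z of peg_left_tip in the frame of mug_cream between 0 and 0.017 m and distance between peg_left_tip and mug_cream_floor below 0.038 m and angle between the z axis of mug_cream and the z axis of peg_left, either way round below 0.3 rad) or (z of peg_right_tip in the frame of mug_cream between 0 and 0.017 m and distance between peg_right_tip and mug_cream_floor below 0.038 m and angle between the z axis of mug_cream and the z axis of peg_right, either way round below 0.3 rad) or (z of peg_left_tip in the frame of mug_white between 0 and 0.017 m and distance between peg_left_tip and mug_white_floor below 0.038 m and angle between the z axis of mug_white and the z axis of peg_left, either way round below 0.3 rad) or (z of peg_right_tip in the frame of mug_white between 0 and 0.017 m and distance between peg_right_tip and mug_white_floor below 0.038 m and angle between the z axis of mug_white and the z axis of peg_right, either way round below 0.3 rad))).
It fails at once if the salt shaker is shifted by more than 30 mm or tipped (distance of salt_shaker from where it was at the start of the episode above 0.03 m or angle between salt_shaker's own z axis and vertical above 0.4 rad).
It fails at once if the spice jar is shifted by more than 30 mm or tipped (distance of spice_jar from where it was at the start of the episode above 0.03 m or angle between spice_jar's own z axis and vertical above 0.4 rad).
It fails at once if the cream mug is dropped onto a peg (faster than 0.9 m/s on it) (distance between any of peg_left_tip, peg_right_tip and mug_cream_floor below 0.08 m and linear speed of mug_cream above 0.9 m/s).
It fails at once if the white mug is dropped onto a peg (faster than 0.9 m/s on it) (distance between any of peg_left_tip, peg_right_tip and mug_white_floor below 0.08 m and linear speed of mug_white above 0.9 m/s).
It also fails if it takes over 64 s, if anything falls off the work surface, if the arm or the gripper's body presses on something with over 40 N, if the wrist force passes 120 N, or if a joint passes its speed limit or range.

## Working session

There is one attempt and no reset: what is moved stays moved. The work goes in short steps, Python scripts to look and compute and a shell command to move; the robot and the scene stay as the last step left them, time stands still between calls to the robot, and variables do not carry over. Pictures are saved under pics/ and viewed, at most 10 in all, crops included, and the job is handed in when it is done.

```bash
ls; mkdir -p pics
python3 - <<'E'
from rig import arm
import cv2,numpy as np
for n in ["scene","side"]:
    cv2.imwrite(f"pics/{n}0.png",arm.snapshot(n)[:,:,::-1])
    m=arm.camera_model(n);print(n,np.round(m["mtx"],1).tolist(),m["k1"]);print(np.round(m["view"],3).tolist())
s=arm.sense();print(s["clock"],s["position"],np.round(s["tcp_rot"],3).tolist(),arm.tip_extent,s["contact_force"])
E
```

```text
pics
scene [[433.2, 0.0, 325.6], [0.0, 433.2, 201.0], [0.0, 0.0, 1.0]] -0.06550089661469434
[[0.789, -0.614, -0.008, -0.321], [-0.391, -0.493, -0.777, 0.454], [0.473, 0.617, -0.629, 0.647], [0.0, 0.0, 0.0, 1.0]]
side [[376.9, 0.0, 322.8], [0.0, 376.9, 194.4], [0.0, 0.0, 1.0]] -0.010073705678767364
[[0.997, -0.072, 0.016, -0.55], [-0.039, -0.695, -0.718, 0.257], [0.063, 0.715, -0.696, 0.758], [0.0, 0.0, 0.0, 1.0]]
0.1 [0.2576217  0.59624049 0.25539169] [[-0.918, 0.397, -0.001], [0.397, 0.918, -0.002], [-0.0, -0.002, -1.0]] 0.025 [-0.80705287  0.36745296 -0.15939278]
```

View pics/scene0.png

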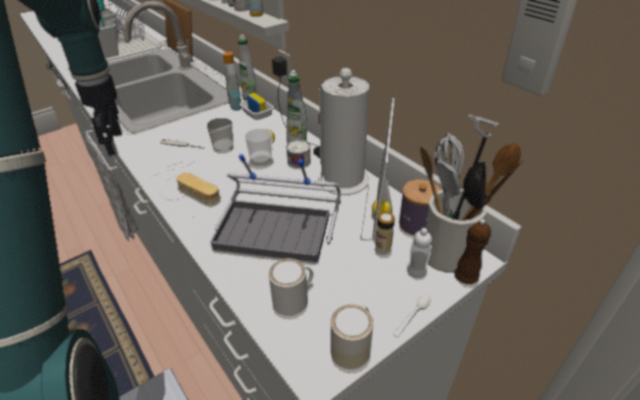

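View pics/side0.png

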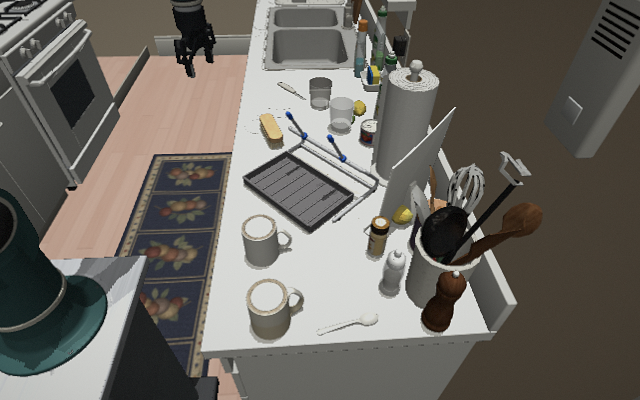

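The scene and side views show the mugs at scene (290,287) and (351,335), side (262,240) and (270,307). The tray front faces the robot. The blue peg tips are at scene (241,157) and (302,160), side (289,115) and (330,140). I'll enlarge these for accurate pixel readings.

Run:
```python
import cv2
def crop(f,o,x0,y0,x1,y1,s):
    a=cv2.resize(cv2.imread(f)[y0:y1,x0:x1],None,fx=s,fy=s,interpolation=cv2.INTER_CUBIC)
    for x in range((x0+19)//20*20,x1,20):
        cv2.line(a,(int((x-x0)*s),0),(int((x-x0)*s),6),(0,0,255),1);cv2.putText(a,str(x),(int((x-x0)*s)-10,16),0,.35,(0,0,255))
    for y in range((y0+19)//20*20,y1,20):
        cv2.line(a,(0,int((y-y0)*s)),(6,int((y-y0)*s)),(0,0,255),1);cv2.putText(a,str(y),(8,int((y-y0)*s)+4),0,.35,(0,0,255))
    cv2.imwrite(o,a);print(a.shape)
crop("pics/scene0.png","pics/sc.png",205,145,435,375,2.6)
crop("pics/side0.png","pics/si.png",215,100,415,345,2.44)
```

```text
(598, 598, 3)
(598, 488, 3)
```

View pics/sc.png

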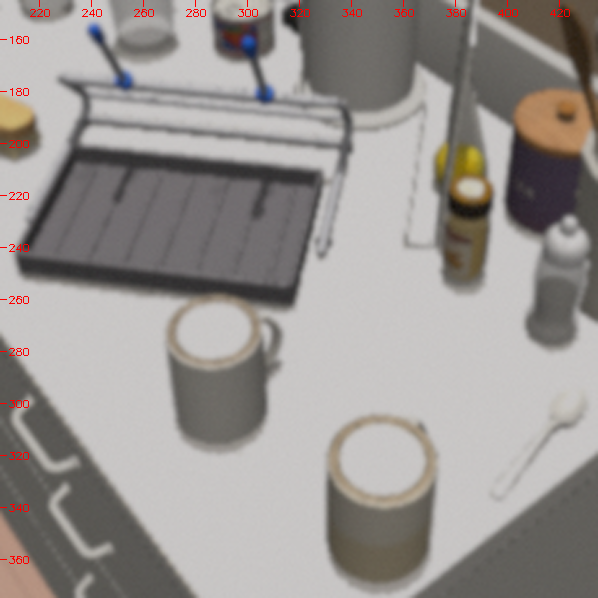

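View pics/si.png

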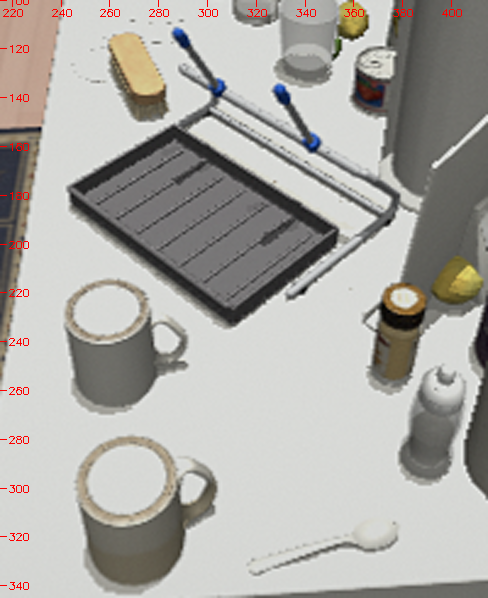

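The crops give these sub-pixel readings as (scene)/(side):

| Feature | Scene | Side |
|---|---|---|
| Cream mug (near, beige band), foot centre | (351.9,322.3) | (267.5,297.5) |
| White mug, foot centre | (287.3,272.3) | (259.3,227.0) |
| Left peg tip | (241.5,156.5) | (288.4,113.5) |
| Right peg tip | (300.4,161.5) | (329.8,137.3) |

The collars and tray front corners are also readable.

```bash
cat > h.py <<'E'
import numpy as np
from rig import arm
from scipy.optimize import least_squares
def proj(m,P):
    c=m["view"][:3,:3]@np.asarray(P,float)+m["view"][:3,3]; s=c[:2]/c[2]; s=s*(1+m["k1"]*s@s)
    return (m["mtx"]@np.r_[s,1])[:2]
E
python3 - <<'E'
from h import *
M={n:arm.camera_model(n) for n in ["scene","side"]}
def sc(p):return 205+p[0]/2.6-.3,145+p[1]/2.6-.3
def si(p):return 215+p[0]/2.44-.3,100+p[1]/2.44-.3
obs=lambda a,b:[(M["scene"],sc(a))]*(a is not None)+[(M["side"],si(b))]*(b is not None) if a else [(M["side"],si(b))]
def res(P,o): return np.concatenate([proj(m,P)-u for m,u in o])
# rack
s30,c30=np.sin(np.pi/6),np.cos(np.pi/6)
def rk(p,l): 
    c,s=np.cos(p[2]),np.sin(p[2]); return np.array([p[0]+c*l[0]-s*l[1],p[1]+s*l[0]+c*l[1],l[2]])
T=.120 # tip sphere centre-ish
R=[]
R+= [((-T*s30,.072,.095+T*c30),(95,31),(180,35)),((-T*s30,-.072,.095+T*c30),(248,44),(280,92)),
     ((-.004*s30,.072,.0985),(125,81),(218,87)),((-.002,-.072,.0985),(265,94),(313,143))]
def f(p):
    r=[res(rk(p,l),obs(a,b)) for l,a,b in R]
    lip=lambda y:rk(p,(-.132-p[3],y,.029))
    r+=[.4*res(lip(.130),obs((20,258),(72,190))),.4*res(lip(-.130),obs((293,287),(232,310)))]
    return np.concatenate(r)
best=min((least_squares(f,[.7,.1,y,.05],loss="soft_l1") for y in np.arange(-3,3,.5)),key=lambda r:r.cost)
print("rack",best.x,best.cost,np.round(f(best.x),1))
p=best.x
for n,l in [("tipL",(-.0625,.072,.095+.125*c30)),("tipR",(-.0625,-.072,.095+.125*c30)),("lip",(-.132-p[3],0,.029))]: print(n,rk(p,l))
def tri(o,z=None):
    r=least_squares(lambda q:res(q if z is None else np.r_[q,z],o),[.6,0,.1][:3 if z is None else 2]);return r.x,r.fun.round(1)
for n,a,b,h,hs,ha,z in [("cream",(382,461),(128,482),.1,(213,487),None,.045),("white",(214,331),(108,310),.097,(185,342),(280,340),.0425)]:
    o=obs(a,b);C=tri(o,h);print(n,tri(o)[0],C)
    H=tri(obs(ha,hs),z);d=H[0]-C[0];print(" handle end",H,np.hypot(*d),"dir",np.degrees(np.arctan2(d[1],d[0])))
for n,a,b,h in [("jar",(471,188),(405,297),.105),("salt",(568,224),(446,371),.13)]: print(n,tri(obs(a,b)))
E
```

```text
rack [ 0.58353199  0.42034919 -5.53207412  0.05569584] 2.9779589195660536 [-0.6 -0.3 -0.5 -0.3  0.2 -0.5  0.4 -0.6 -0.3  0.8  0.6  1.3  0.   0.5
  0.6  0.7 -0.7 -0.5 -0.6 -0.1 -0.2 -0.1  0.2 -0. ]
tipL [0.4887123  0.43032301 0.20325318]
tipR [0.5869853  0.32506894 0.20325318]
lip [0.44633928 0.2922559  0.029     ]
cream [ 0.44439748 -0.02946196  0.09724819] (array([ 0.44391947, -0.03087656]), array([ 0.4, -0.1, -0.4, -0.2]))
 handle end (array([ 0.50840352, -0.00741839]), array([-0.,  0.])) 0.06861835568535603 dir 19.990499382577294
white [0.42081314 0.14445705 0.09603817] (array([0.42066011, 0.14372893]), array([ 0. , -0.3, -0.2,  0.2]))
 handle end (array([0.48512253, 0.14587452]), array([ 0.3, -1.3, -0.9,  0.8])) 0.06449812380331045 dir 1.9063487301099755
jar (array([0.68614185, 0.1342994 , 0.10722549]), array([-0.1, -0.3, -0. ,  0.3]))
salt (array([0.6987444 , 0.03562767, 0.12816291]), array([-0.1, -0.2, -0. ,  0.2]))
```

Both fits agree to within 1–2 mm. The rack origin is at (0.584,0.420) with yaw 43°, and the tray is about 56 mm out. Tray first: turn the tool to line up with the rack, shut the gripper, and go down in front of the lip.

```bash
cat >> h.py <<'E'
from scipy.spatial.transform import Rotation as Ro
def to(P,R=None):
    """current pose -> target: shift in tool axes (units of 20 mm) and turn (units of 6 deg)"""
    s=arm.sense();A=np.array(s["tcp_rot"]);d=np.asarray(P)-s["position"]
    print("t %.2f"%s["clock"],"pos",np.round(s["position"],4),"F",np.round(s["contact_force"],1),"w %.4f"%s["grip_width"],"q",np.round(s["qpos"],2))
    print(" shift now axes",np.round(A.T@d/.02,2),"" if R is None else f"twist {np.round(Ro.from_matrix(A.T@R).as_rotvec(degrees=True)/6,2)} shift target axes {np.round(R.T@d/.02,2)}")
def down(yaz,tilt=0,az=43.05):
    """tool down, its y at azimuth yaz (deg); tilted outward towards azimuth az"""
    a=np.radians(yaz);y=np.r_[np.cos(a),np.sin(a),0];z=np.r_[0,0,-1.];R=np.c_[np.cross(y,z),y,z]
    b=np.radians(az); ax=np.r_[np.sin(b),-np.cos(b),0]
    return Ro.from_rotvec(ax*np.radians(tilt)).as_matrix()@R
E
python3 -m inch '[{"travel":[0,0,0],"twist":[0,0,-1]},{"travel":[0,0,0],"twist":[0,0,-1]},{"travel":[0,0,0],"twist":[0,0,-1]},{"travel":[0,0,0],"twist":[0,0,-1]},{"travel":[0,0,0],"twist":[0,0,-1]},{"travel":[0,0,0],"twist":[0,0,-1]}]' -1
python3 -m inch '[{"travel":[0,0,0],"twist":[0,0,-1]},{"travel":[0,0,0],"twist":[0,0,-1]},{"travel":[0,0,0],"twist":[0,0,-1]},{"travel":[0,0,0],"twist":[0,0,-1]},{"travel":[0,0,0],"twist":[0,0,-1]},{"travel":[0,0,0],"twist":[0,0,0]}]'
python3 -c "
from h import *
print(np.degrees(np.arctan2(*down(133,30)[[1,0],2])),down(133,30)[:,2])
to([.417,.265,.16],down(133.05))"
```

```text
clock: 0.6
position: [0.2577, 0.5964, 0.2557]
tcp_rot: [[-0.975, -0.224, -0.0], [-0.224, 0.975, -0.001], [0.001, -0.001, -1.0]]
contact_force: [-0.6, 0.6, 0.1]
grip_width: 0.0123
finger_force: 0.0
clock: 1.1
position: [0.2578, 0.5964, 0.2557]
tcp_rot: [[-0.734, -0.679, -0.001], [-0.679, 0.734, -0.001], [0.001, -0.0, -1.0]]
contact_force: [0.2, -0.0, 0.0]
grip_width: 0.0001
finger_force: 0.0
43.05 [ 0.36537913  0.34131816 -0.8660254 ]
t 1.10 pos [0.2578 0.5964 0.2557] F [ 0.2 -0.   0. ] w 0.0001 q [-1.03  0.49 -0.25  1.59  0.13  1.08  1.  ]
 shift now axes [  5.4  -17.57   4.79] twist [-0.   -0.01 -0.05] shift target axes [  5.5  -17.54   4.79]
```

```bash
python3 -m inch '[{"travel":[0.3,-0.97,0.2],"twist":[0,0,0]},{"travel":[0.3,-0.97,0.2],"twist":[0,0,0]},{"travel":[0.3,-0.97,0.2],"twist":[0,0,0]},{"travel":[0.3,-0.97,0.2],"twist":[0,0,0]},{"travel":[0.3,-0.97,0.2],"twist":[0,0,0]},{"travel":[0.3,-0.97,0.2],"twist":[0,0,0]},{"travel":[0.3,-0.97,0.2],"twist":[0,0,0]},{"travel":[0.3,-0.97,0.2],"twist":[0,0,0]}]' >/dev/null
python3 -m inch '[{"travel":[0.3,-0.97,0.2],"twist":[0,0,0]},{"travel":[0.3,-0.97,0.2],"twist":[0,0,0]},{"travel":[0.3,-0.97,0.2],"twist":[0,0,0]},{"travel":[0.3,-0.97,0.2],"twist":[0,0,0]},{"travel":[0.3,-0.97,0.2],"twist":[0,0,0]},{"travel":[0.3,-0.97,0.2],"twist":[0,0,0]},{"travel":[0.3,-0.97,0.2],"twist":[0,0,0]},{"travel":[0.3,-0.97,0.2],"twist":[0,0,0]}]' >/dev/null
python3 -m inch '[{"travel":[0.3,-0.97,0.2],"twist":[0,0,0]},{"travel":[0.3,-0.97,0.2],"twist":[0,0,0]},{"travel":[0,0,0],"twist":[0,0,0]},{"travel":[0,0,0],"twist":[0,0,0]}]' >/dev/null
python3 -c "
from h import *
to([.417,.265,.04],down(133.05))"
```

```text
t 2.77 pos [0.4152 0.2656 0.1841] F [-0.6  0.1  0.7] w -0.0002 q [-0.5   0.31 -0.16  2.04  0.07  0.8   1.61]
 shift now axes [-0.05 -0.08  7.2 ] twist [-0.   -0.01 -0.12] shift target axes [-0.05 -0.08  7.2 ]
```

```bash
python3 -m inch '[{"travel":[0,0,0.9],"twist":[0,0,0]},{"travel":[0,0,0.9],"twist":[0,0,0]},{"travel":[0,0,0.9],"twist":[0,0,0]},{"travel":[0,0,0.9],"twist":[0,0,0]},{"travel":[0,0,0.9],"twist":[0,0,0]},{"travel":[0,0,0.9],"twist":[0,0,0]},{"travel":[0,0,0.9],"twist":[0,0,0]},{"travel":[0,0,0.9],"twist":[0,0,0]}]' >/dev/null
python3 -m inch '[{"travel":[-0.5,0,0],"twist":[0,0,0]},{"travel":[-0.5,0,0],"twist":[0,0,0]},{"travel":[-0.5,0,0],"twist":[0,0,0]},{"travel":[-0.5,0,0],"twist":[0,0,0]}]'
python3 -m inch '[{"travel":[-0.5,0,0],"twist":[0,0,0]},{"travel":[-0.5,0,0],"twist":[0,0,0]},{"travel":[-0.4,0,0],"twist":[0,0,0]}]'
python3 -c "
from h import *
to([.487-.011*.73,.330-.011*.682,.04],down(133.05))"
```

```text
clock: 3.77
position: [0.4446, 0.295, 0.0411]
tcp_rot: [[-0.736, -0.677, -0.0], [-0.677, 0.736, 0.0], [0.0, 0.0, -1.0]]
contact_force: [-3.7, -0.1, -1.3]
grip_width: 0.0002
finger_force: 1.5
clock: 4.02
position: [0.4658, 0.3141, 0.0409]
tcp_rot: [[-0.736, -0.677, 0.001], [-0.677, 0.736, 0.001], [-0.001, 0.0, -1.0]]
contact_force: [-3.0, 0.5, 1.0]
grip_width: -0.0001
finger_force: 1.3
t 4.02 pos [0.4658 0.3141 0.0409] F [-3.   0.5  1. ] w -0.0001 q [-0.56  0.63 -0.12  1.94  0.13  0.58  1.55]
 shift now axes [-0.77 -0.14  0.05] twist [ 0.    0.01 -0.07] shift target axes [-0.77 -0.14  0.05]
```

```bash
python3 -m inch '[{"travel":[-0.25,0,0],"twist":[0,0,0]},{"travel":[-0.25,0,0],"twist":[0,0,0]},{"travel":[-0.15,0,0],"twist":[0,0,0]},{"travel":[0,0,0],"twist":[0,0,0]}]'
python3 -m inch '[{"travel":[-0.15,0,0],"twist":[0,0,0]},{"travel":[0,0,0],"twist":[0,0,0]}]'
```

```text
clock: 4.35
position: [0.4755, 0.322, 0.0405]
tcp_rot: [[-0.736, -0.677, 0.002], [-0.677, 0.736, 0.001], [-0.002, -0.0, -1.0]]
contact_force: [-0.2, 1.3, 0.6]
grip_width: -0.0003
finger_force: 0.0
clock: 4.52
position: [0.4772, 0.3234, 0.0404]
tcp_rot: [[-0.736, -0.677, 0.001], [-0.677, 0.736, 0.0], [-0.001, -0.0, -1.0]]
contact_force: [-1.1, -0.8, 0.8]
grip_width: 0.0001
finger_force: 0.2
```

```bash
for i in 1; do python3 -m inch '[{"travel":[-0.15,0,0],"twist":[0,0,0]},{"travel":[-0.1,0,0],"twist":[0,0,0]}]' | sed -n '2p;4p'; done
python3 -m inch '[{"travel":[-0.1,0,0],"twist":[0,0,0]},{"travel":[-0.1,0,0],"twist":[0,0,0]}]'| sed -n '2p;4p'
python3 -m inch '[{"travel":[0,0,0],"twist":[0,0,0]},{"travel":[0,0,0],"twist":[0,0,0]}]'| sed -n '2p;4p'
```

```text
position: [0.4785, 0.3246, 0.0399]
contact_force: [-9.0, -8.6, 7.9]
position: [0.4788, 0.3248, 0.0393]
contact_force: [-15.6, -13.8, 13.7]
position: [0.4787, 0.3247, 0.0391]
contact_force: [-12.8, -11.2, 10.1]
```

The force jumped at exactly the predicted stop (lip at 0.487, 0.332), so the tray is in. Backing off and moving above the white mug with the gripper open.

```bash
python3 -m inch '[{"travel":[0.5,0,0],"twist":[0,0,0]},{"travel":[1,0,0],"twist":[0,0,0]},{"travel":[1,0,-0.5],"twist":[0,0,0]},{"travel":[0.5,0,-1],"twist":[0,0,0]},{"travel":[0,0,-1],"twist":[0,0,0]},{"travel":[0,0,-1],"twist":[0,0,0]},{"travel":[0,0,-1],"twist":[0,0,0]},{"travel":[0,0,-1],"twist":[0,0,0]}]' >/dev/null
python3 -m inch '[{"travel":[0,0,-1],"twist":[0,0,1]},{"travel":[0,0,-1],"twist":[0,0,1]},{"travel":[0,0,0],"twist":[0,0,1]},{"travel":[0,0,0],"twist":[0,0,1]},{"travel":[0,0,0],"twist":[0,0,1]},{"travel":[0,0,0],"twist":[0,0,0.5]},{"travel":[0,0,0],"twist":[0,0,0]}]' 1 >/dev/null
python3 -c "
from h import *
to([.4207,.1437,.19],down(100))"
```

```text
t 6.27 pos [0.4397 0.2893 0.1908] F [-0.   0.7  0.4] w 0.0835 q [-0.62  0.34 -0.04  1.96  0.02  0.83  1.08]
 shift now axes [ 2.15 -7.02  0.03] twist [ 0.01  0.02 -0.07] shift target axes [ 2.2  -7.    0.04]
```

```bash
python3 -m inch '[{"travel":[0.27,-0.88,0],"twist":[0,0,0]},{"travel":[0.27,-0.88,0],"twist":[0,0,0]},{"travel":[0.27,-0.88,0],"twist":[0,0,0]},{"travel":[0.27,-0.88,0],"twist":[0,0,0]},{"travel":[0.27,-0.88,0],"twist":[0,0,0]},{"travel":[0.27,-0.88,0],"twist":[0,0,0]},{"travel":[0.27,-0.86,0],"twist":[0,0,0]},{"travel":[0.27,-0.86,0],"twist":[0,0,0]}]' >/dev/null
python3 -m inch '[{"travel":[0,0,0],"twist":[0,0,0]},{"travel":[0,0,0],"twist":[0,0,0]},{"travel":[0,0,0],"twist":[0,0,0]}]' >/dev/null
python3 -c "
from h import *
import cv2
to([.4207,.1437,.19],down(100))
m=arm.camera_model('wrist');im=arm.snapshot('wrist');cv2.imwrite('pics/w1.png',im[:,:,::-1])
print(proj(m,[.4207,.1437,.097]),proj(m,[.4207+.039,.1437,.097]),proj(m,[.4207,.1437+.039,.097]))
s=arm.sense();p=np.array(s['position']);y=np.array(s['tcp_rot'])[:,1]
for d in (.0425,-.0425): print(proj(m,p+d*y+np.r_[0,0,-.012]))
"
```

```text
t 7.18 pos [0.4205 0.1446 0.1906] F [-0.4  1.1 -0.8] w 0.0856 q [-0.42  0.21  0.01  2.15 -0.    0.78  1.34]
 shift now axes [-0.   -0.04  0.03] twist [ 0.01  0.01 -0.05] shift target axes [-0.   -0.04  0.03]
[319.20020057 211.64458033] [311.11691939 256.85456227] [368.86888586 219.654121  ]
[405.99697322 264.51911459]
[235.63415617 264.64517062]
```

View pics/w1.png

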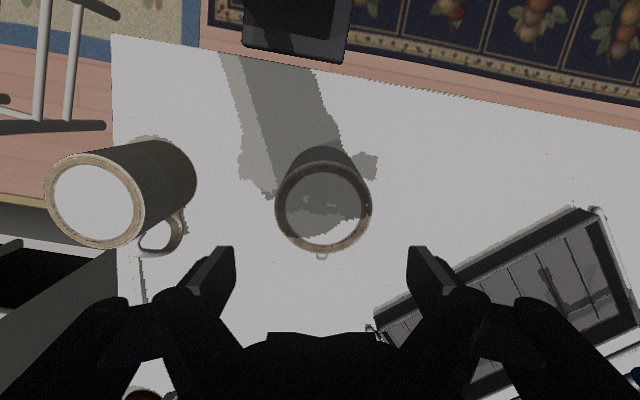

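The white mug's foot ring is centred at about (323,207) in the wrist view, and the fingers straddle it at 235 and 407. The fixed cameras predicted (319,212). I'll refine this with ring fits in all three views, since the clearance is only 3.5 mm.

```bash
cat >> h.py <<'E'
import cv2
def ring(im,box,bg=None):
    """fit ellipse to the outer edge of the beige foot ring; im RGB"""
    x0,y0,x1,y1=box;a=cv2.GaussianBlur(im[y0:y1,x0:x1].astype(np.float32),(3,3),0)
    c=(a[:,:,0]-a[:,:,2])/(a.sum(2)/3+1); return c
E
python3 - <<'E'
from h import *
import cv2
W=cv2.imread("pics/w1.png")[:,:,::-1];S=cv2.imread("pics/scene0.png")[:,:,::-1];D=cv2.imread("pics/side0.png")[:,:,::-1]
for n,im,box in [("wW",W,(262,145,385,265)),("wC",W,(35,140,150,260)),("scW",S,(262,252,312,292)),("scC",S,(325,298,378,345)),("siW",D,(238,208,281,245)),("siC",D,(242,274,292,320))]:
    c=ring(im,box);t=cv2.threshold(np.clip(c*400,0,255).astype(np.uint8),0,255,cv2.THRESH_OTSU)
    mask=t[1];ys,xs=np.nonzero(mask)
    n_,lab,st,ce=cv2.connectedComponentsWithStats(mask);k=1+np.argmax(st[1:,4])
    cnt=max(cv2.findContours((lab==k).astype(np.uint8),0,1)[0],key=len)
    h=cv2.convexHull(cnt);e=cv2.fitEllipse(h);print(n,"thr",t[0]/400,"n",(lab==k).sum(),"centre",np.round(np.array(e[0])+box[:2],1),"axes",np.round(e[1],1),"bbox",st[k][:4]+np.r_[box[:2],0,0])
m=arm.camera_model("wrist")
c=np.array([proj(m,[.4207+.039*np.cos(t),.1437+.039*np.sin(t),.097]) for t in np.linspace(0,6.28,40)],np.float32)
print("pred wrist",cv2.fitEllipse(c))
p=arm.sense()["position"];print("tool axis at z .097",proj(m,[p[0],p[1],.097]))
E
```

```text
wW thr 0.125 n 2045 centre [323.  207.7] axes [89.3 93.7] bbox [276 163  94  90]
wC thr 0.165 n 3956 centre [ 83.8 185.2] axes [ 99.9 138.5] bbox [ 35 140 107 109]
scW thr 0.085 n 419 centre [287.1 271.9] axes [30.8 37.4] bbox [269 257  37  31]
scC thr 0.0875 n 793 centre [351. 329.] axes [44.2 52.3] bbox [331 305  42  40]
siW thr 0.08 n 258 centre [258.3 227. ] axes [25.4 34.4] bbox [242 214  34  26]
siC thr 0.0775 n 824 centre [268.9 305.1] axes [44.8 54.9] bbox [246 279  46  41]
pred wrist ((318.8756103515625, 209.4147491455078), (96.4356918334961, 101.744384765625), 90.84101867675781)
tool axis at z .097 [320.39095807 211.65757867]
```

```bash
python3 -m inch '[{"travel":[0.04,0.06,0.8],"twist":[0,0,0]},{"travel":[0,0,0.8],"twist":[0,0,0]},{"travel":[0,0,0.8],"twist":[0,0,0]},{"travel":[0,0,0.8],"twist":[0,0,0]},{"travel":[0,0,0.6],"twist":[0,0,0]},{"travel":[0,0,0.4],"twist":[0,0,0]},{"travel":[0,0,0.3],"twist":[0,0,0]}]' | sed -n '2p;4p'
python3 -m inch '[{"travel":[0,0,0.3],"twist":[0,0,0]},{"travel":[0,0,0],"twist":[0,0,0]}]' | sed -n '2p;4p'
```

```text
position: [0.4189, 0.1456, 0.0994]
contact_force: [0.5, 0.3, 0.7]
position: [0.4187, 0.145, 0.0936]
contact_force: [-0.5, -0.1, 1.0]
```

```bash
python3 -m inch '[{"travel":[0,0,0.5],"twist":[0,0,0]},{"travel":[0,0,0.5],"twist":[0,0,0]},{"travel":[0,0,0.3],"twist":[0,0,0]},{"travel":[0,0,0],"twist":[0,0,0]}]' | sed -n '2p;4p'
python3 -m inch '[{"travel":[0,0,0],"twist":[0,0,0]},{"travel":[0,0,0],"twist":[0,0,0]},{"travel":[0,0,0],"twist":[0,0,0]},{"travel":[0,0,0],"twist":[0,0,0]},{"travel":[0,0,0],"twist":[0,0,0]}]' -1
```

```text
position: [0.4181, 0.1444, 0.0669]
contact_force: [-0.4, 0.5, -0.2]
clock: 8.73
position: [0.419, 0.1447, 0.0683]
tcp_rot: [[-0.986, -0.167, 0.0], [-0.167, 0.986, -0.0], [-0.0, -0.0, -1.0]]
contact_force: [-0.6, 0.6, -2.0]
grip_width: 0.0799
finger_force: 73.7
```

Solid grip (74 N) on the white mug. Lifting it and turning the tool y to the rack's y.

```bash
python3 -m inch '[{"travel":[0,0,-0.4],"twist":[0,0,0]},{"travel":[0,0,-0.8],"twist":[0,0,0]},{"travel":[0,0,-1],"twist":[0,0,0]},{"travel":[0,0,-1],"twist":[0,0,0]},{"travel":[0,0,-1],"twist":[0,0,-0.5]},{"travel":[0,0,-1],"twist":[0,0,-0.8]},{"travel":[0,0,-1],"twist":[0,0,-0.8]},{"travel":[0,0,-1],"twist":[0,0,-0.8]}]' >/dev/null
python3 -m inch '[{"travel":[0,0,-1],"twist":[0,0,-0.8]},{"travel":[0,0,-1],"twist":[0,0,-0.8]},{"travel":[0,0,-0.8],"twist":[0,0,-0.8]},{"travel":[0,0,-0.4],"twist":[0,0,-0.3]},{"travel":[0,0,0],"twist":[0,0,0]},{"travel":[0,0,0],"twist":[0,0,0]}]'
cat >> h.py <<'E'
TIP=dict(L=np.array([.4887,.4303,.2033]),R=np.array([.5870,.3251,.2033]))
RH=down(133.04,30)
E
python3 -c "
from h import *
to(TIP['L']-.11*RH[:,2]+.02*RH[:,0],RH)"
```

```text
clock: 9.9
position: [0.4188, 0.1446, 0.2767]
tcp_rot: [[-0.729, -0.684, 0.001], [-0.684, 0.729, 0.0], [-0.001, -0.0, -1.0]]
contact_force: [-0.4, 0.4, -1.5]
grip_width: 0.0802
finger_force: 74.2
t 9.90 pos [0.4188 0.1446 0.2767] F [-0.4  0.4 -1.5] w 0.0802 q [-0.34  0.09 -0.07  2.06  0.01  0.99  1.91]
 shift now axes [-8.71  8.03 -0.59] twist [ 0.   -4.99  0.02] shift target axes [-7.82  8.05  3.83]
```

```bash
python3 -m inch '[{"travel":[-0.4,0.37,0],"twist":[0,0,0]},{"travel":[-0.7,0.65,0],"twist":[0,0,0]},{"travel":[-0.7,0.65,0],"twist":[0,0,0]},{"travel":[-0.7,0.65,0],"twist":[0,0,0]},{"travel":[-0.7,0.65,0],"twist":[0,0,0]},{"travel":[-0.7,0.65,0],"twist":[0,0,0]},{"travel":[-0.7,0.65,-0.2],"twist":[0,0,0]},{"travel":[-0.7,0.65,-0.2],"twist":[0,0,0]}]' >/dev/null
python3 -m inch '[{"travel":[-0.7,0.65,-0.2],"twist":[0,0,0]},{"travel":[-0.7,0.65,0],"twist":[0,0,0]},{"travel":[-0.7,0.65,0],"twist":[0,0,0]},{"travel":[-0.7,0.65,0],"twist":[0,0,0]},{"travel":[-0.6,0.5,0],"twist":[0,0,0]},{"travel":[-0.3,0.3,0],"twist":[0,0,0]},{"travel":[0,0,0],"twist":[0,-0.5,0]},{"travel":[0,0,0],"twist":[0,-0.8,0]}]' >/dev/null
python3 -m inch '[{"travel":[0,0,0],"twist":[0,-0.8,0]},{"travel":[0,0,0],"twist":[0,-0.8,0]},{"travel":[0,0,0],"twist":[0,-0.8,0]},{"travel":[0,0,0],"twist":[0,-0.8,0]},{"travel":[0,0,0],"twist":[0,-0.5,0]},{"travel":[0,0,0],"twist":[0,0,0]},{"travel":[0,0,0],"twist":[0,0,0]}]' >/dev/null
python3 -c "
from h import *
to(TIP['L']-.11*RH[:,2]+.02*RH[:,0],RH)
a=arm.snapshot('scene')[:,:,::-1];b=arm.snapshot('side')[:,:,::-1]
cv2.imwrite('pics/h1.png',np.hstack([cv2.resize(a[60:280,130:330],None,fx=2,fy=2),cv2.resize(b[20:240,200:400],None,fx=2,fy=2)]))"
```

```text
t 11.82 pos [0.4354 0.3888 0.2875] F [-0.3  0.7 -2.9] w 0.0798 q [-0.62  0.13 -0.19  2.09  0.12  0.41  1.42]
 shift now axes [ 0.19 -0.3  -0.17] twist [ 0.01 -0.03  0.03] shift target axes [ 0.19 -0.3  -0.17]
```

View pics/h1.png

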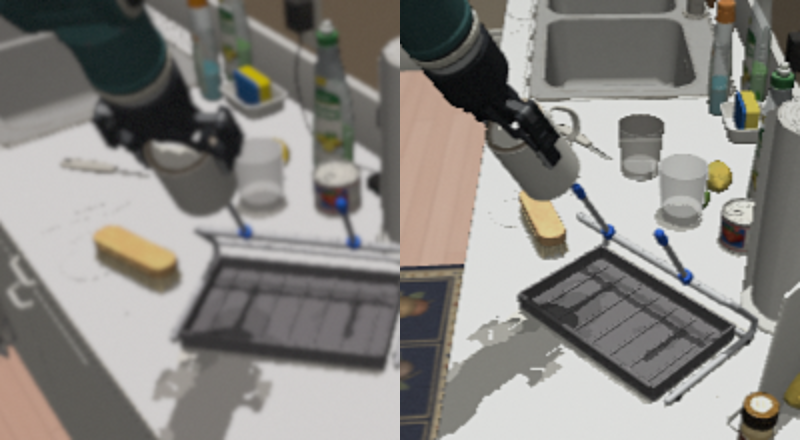

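The white mug's mouth is facing the left peg's tip, the handle is at the back, and the tray is in. Correcting the offset and sliding it on slowly.

```bash
python3 -m inch '[{"travel":[0.19,-0.3,0],"twist":[0,0,0]},{"travel":[0,0,0.2],"twist":[0,0,0]},{"travel":[0,0,0.4],"twist":[0,0,0]},{"travel":[0,0,0.5],"twist":[0,0,0]},{"travel":[0,0,0.5],"twist":[0,0,0]},{"travel":[0,0,0.5],"twist":[0,0,0]},{"travel":[0,0,0.5],"twist":[0,0,0]},{"travel":[0,0,0],"twist":[0,0,0]}]' |sed -n '2p;4p'
python3 -m inch '[{"travel":[0,0,0.5],"twist":[0,0,0]},{"travel":[0,0,0.5],"twist":[0,0,0]},{"travel":[0,0,0.5],"twist":[0,0,0]},{"travel":[0,0,0.5],"twist":[0,0,0]},{"travel":[0,0,0.4],"twist":[0,0,0]},{"travel":[0,0,0.2],"twist":[0,0,0]},{"travel":[0,0,0],"twist":[0,0,0]}]' |sed -n '2p;4p'
python3 -c "
from h import *
to(TIP['L']+.0217*RH[:,2]+.02*RH[:,0],RH)"
```

```text
position: [0.4566, 0.4006, 0.2385]
contact_force: [0.7, -0.4, -2.8]
position: [0.4756, 0.4183, 0.195]
contact_force: [-0.2, -0.6, -1.8]
t 13.17 pos [0.4756 0.4183 0.195 ] F [-0.2 -0.6 -1.8] w 0.0800 q [-0.69  0.34 -0.1   2.07  0.23  0.22  1.34]
 shift now axes [ 0.02 -0.01  1.17] twist [ 0.02 -0.02  0.03] shift target axes [ 0.02 -0.01  1.17]
```

```bash
python3 -m inch '[{"travel":[0,0,0.3],"twist":[0,0,0]},{"travel":[0,0,0.3],"twist":[0,0,0]},{"travel":[0,0,0.2],"twist":[0,0,0]},{"travel":[0,0,0],"twist":[0,0,0]}]' |sed -n '2p;4p'
python3 -m inch '[{"travel":[0,0,0.1],"twist":[0,0,0]},{"travel":[0,0,0.1],"twist":[0,0,0]},{"travel":[0,0,0],"twist":[0,0,0]}]' |sed -n '2p;4p'
python3 -c "
from h import *
to(TIP['L']+.0217*RH[:,2]+.02*RH[:,0],RH)"
```

```text
position: [0.4816, 0.4237, 0.1817]
contact_force: [0.9, -0.0, -2.7]
position: [0.4831, 0.4252, 0.1789]
contact_force: [-0.7, -0.7, -2.2]
t 13.75 pos [0.4831 0.4252 0.1789] F [-0.7 -0.7 -2.2] w 0.0799 q [-0.71  0.38 -0.09  2.05  0.24  0.19  1.32]
 shift now axes [ 0.06 -0.    0.22] twist [ 0.01 -0.    0.03] shift target axes [ 0.06 -0.    0.22]
```

```bash
for k in a; do python3 -m inch '[{"travel":[0,0,0.1],"twist":[0,0,0]},{"travel":[0,0,0.05],"twist":[0,0,0]},{"travel":[0,0,0],"twist":[0,0,0]}]' |sed -n '2p;4p'; done
python3 -m inch '[{"travel":[0,0,0.07],"twist":[0,0,0]},{"travel":[0,0,0],"twist":[0,0,0]},{"travel":[0,0,0],"twist":[0,0,0]}]' |sed -n '2p;4p'
```

```text
position: [0.4842, 0.4261, 0.1763]
contact_force: [0.0, 0.1, -3.1]
position: [0.4847, 0.4266, 0.1751]
contact_force: [0.2, -0.1, -2.3]
```

```bash
python3 -m inch '[{"travel":[0,0,0.07],"twist":[0,0,0]},{"travel":[0,0,0],"twist":[0,0,0]},{"travel":[0,0,0],"twist":[0,0,0]}]' |sed -n '2p;4p'
python3 -c "
from h import *
to(TIP['L']+.0217*RH[:,2]+.02*RH[:,0],RH)"
```

```text
position: [0.4852, 0.4272, 0.1741]
contact_force: [-0.7, 0.0, -1.2]
t 14.50 pos [0.4852 0.4272 0.1741] F [-0.7  0.  -1.2] w 0.0797 q [-0.71  0.4  -0.08  2.05  0.25  0.18  1.32]
 shift now axes [ 0.07 -0.   -0.06] twist [0.01 0.   0.03] shift target axes [ 0.07 -0.   -0.06]
```

```bash
python3 -m inch '[{"travel":[0,0,0.07],"twist":[0,0,0]},{"travel":[0,0,0],"twist":[0,0,0]},{"travel":[0,0,0],"twist":[0,0,0]}]' |sed -n '2p;4p'
python3 -m inch '[{"travel":[0,0,0.07],"twist":[0,0,0]},{"travel":[0,0,0],"twist":[0,0,0]},{"travel":[0,0,0],"twist":[0,0,0]}]' |sed -n '2p;4p'
python3 -c "
from h import *
to(TIP['L']+.0217*RH[:,2]+.02*RH[:,0],RH)"
```

```text
position: [0.4856, 0.4275, 0.1737]
contact_force: [-6.1, -5.4, 7.3]
position: [0.4859, 0.4277, 0.1734]
contact_force: [-11.8, -11.6, 16.1]
t 15.00 pos [0.4859 0.4277 0.1734] F [-11.8 -11.6  16.1] w 0.0798 q [-0.71  0.4  -0.08  2.05  0.25  0.17  1.31]
 shift now axes [ 0.09 -0.   -0.11] twist [0.01 0.01 0.03] shift target axes [ 0.09 -0.   -0.11]
```

Floor contact along the peg axis (about 23 N). Easing off slightly, then opening and retreating along the tool axis.

```bash
python3 -m inch '[{"travel":[0,0,-0.08],"twist":[0,0,0]},{"travel":[0,0,0],"twist":[0,0,0]}]' |sed -n '2p;4p'
python3 -m inch '[{"travel":[0,0,0],"twist":[0,0,0]},{"travel":[0,0,0],"twist":[0,0,0]},{"travel":[0,0,0],"twist":[0,0,0]},{"travel":[0,0,0],"twist":[0,0,0]},{"travel":[0,0,0],"twist":[0,0,0]},{"travel":[0,0,0],"twist":[0,0,0]}]' 1
python3 -m inch '[{"travel":[0,0,-0.15],"twist":[0,0,0]},{"travel":[0,0,-0.3],"twist":[0,0,0]},{"travel":[0,0,-0.3],"twist":[0,0,0]}]' |sed -n '2p;4p'
python3 -c "
from h import *
a=arm.snapshot('scene')[:,:,::-1];b=arm.snapshot('side')[:,:,::-1]
cv2.imwrite('pics/h2.png',np.hstack([cv2.resize(a[60:280,130:330],None,fx=2,fy=2),cv2.resize(b[20:240,200:400],None,fx=2,fy=2)]))"
```

```text
position: [0.4855, 0.4275, 0.1738]
contact_force: [-5.5, -5.7, 5.4]
clock: 15.67
position: [0.4857, 0.4276, 0.1728]
tcp_rot: [[-0.631, -0.685, 0.364], [-0.593, 0.729, 0.343], [-0.5, 0.0, -0.866]]
contact_force: [-0.1, -0.1, 1.1]
grip_width: 0.0853
finger_force: 0.0
position: [0.4799, 0.4222, 0.1862]
contact_force: [0.2, 0.5, 1.2]
```

View pics/h2.png

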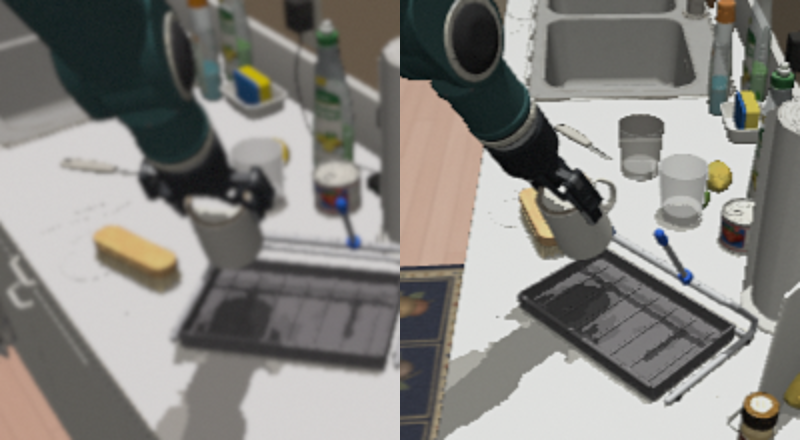

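The white mug hangs on the left peg, with the fingers clear on both sides. Retreating straight back and going to the cream mug.

```bash
python3 -m inch '[{"travel":[0,0,-0.5],"twist":[0,0,0]},{"travel":[0,0,-0.6],"twist":[0,0,0]},{"travel":[0,0,-0.8],"twist":[0,0,0]},{"travel":[0,0,-1],"twist":[0,0,0]},{"travel":[0,0,-1],"twist":[0,0,0]},{"travel":[0,0,-0.8],"twist":[0,0,0]},{"travel":[0,0,-0.3],"twist":[0,0,0]}]' |sed -n '2p;4p'
python3 -m inch '[{"travel":[0,0,0],"twist":[0,0.7,0]},{"travel":[0,0,0],"twist":[0,1,0]},{"travel":[0,0,0],"twist":[0,1,0]},{"travel":[0,0,0],"twist":[0,1,0]},{"travel":[0,0,0],"twist":[0,1,0]},{"travel":[0,0,0],"twist":[0,0.3,0]},{"travel":[0,0,0],"twist":[0,0,0]}]' |sed -n '2p;4p'
python3 -c "
from h import *
to([.4439,-.0309,.20],down(115))
im=arm.snapshot('side')[:,:,::-1];cv2.imwrite('pics/s3.png',im)"
```

```text
position: [0.4435, 0.3879, 0.2758]
contact_force: [-0.0, 0.4, 0.0]
position: [0.4446, 0.389, 0.2721]
contact_force: [-1.0, 0.8, 0.5]
t 17.18 pos [0.4446 0.389  0.2721] F [-1.   0.8  0.5] w 0.0854 q [-0.61  0.37 -0.21  1.73  0.09  1.06  1.48]
 shift now axes [ 14.4  -15.28   3.61] twist [ 0.   -0.01  3.04] shift target axes [  8.9  -19.01   3.6 ]
```

```bash
python3 -m inch '[{"travel":[0.68,-0.72,0],"twist":[0,0,0]},{"travel":[0.68,-0.72,0],"twist":[0,0,0]},{"travel":[0.68,-0.72,0],"twist":[0,0,0]},{"travel":[0.68,-0.72,0],"twist":[0,0,0]},{"travel":[0.68,-0.72,0],"twist":[0,0,0]},{"travel":[0.68,-0.72,0],"twist":[0,0,0]},{"travel":[0.68,-0.72,0],"twist":[0,0,0]},{"travel":[0.68,-0.72,0],"twist":[0,0,0]}]' >/dev/null
python3 -m inch '[{"travel":[0.68,-0.72,0.3],"twist":[0,0,0]},{"travel":[0.68,-0.72,0.3],"twist":[0,0,0]},{"travel":[0.68,-0.72,0.3],"twist":[0,0,0]},{"travel":[0.68,-0.72,0.3],"twist":[0,0,0]},{"travel":[0.68,-0.72,0.3],"twist":[0,0,0]},{"travel":[0.68,-0.72,0.3],"twist":[0,0,0]},{"travel":[0.68,-0.72,0.3],"twist":[0,0,0]},{"travel":[0.68,-0.72,0.3],"twist":[0,0,0]}]' >/dev/null
python3 -m inch '[{"travel":[0.68,-0.72,0.3],"twist":[0,0,0]},{"travel":[0.68,-0.72,0.3],"twist":[0,0,0]},{"travel":[0.68,-0.72,0.3],"twist":[0,0,0]},{"travel":[0.6,-0.65,0.3],"twist":[0,0,0]},{"travel":[0.4,-0.4,0],"twist":[0,0,1]},{"travel":[0,0,0],"twist":[0,0,1]},{"travel":[0,0,0],"twist":[0,0,1]},{"travel":[0,0,0],"twist":[0,0,0]}]' >/dev/null
python3 -c "
from h import *
to([.4439,-.0309,.20],down(115))"
```

```text
t 19.23 pos [ 0.4417 -0.0176  0.2007] F [ 0.5 -1.1 -0.7] w 0.0856 q [-0.08  0.19  0.05  2.15 -0.01  0.8   1.99]
 shift now axes [ 0.18 -0.65  0.03] twist [-0.    0.01  0.01] shift target axes [ 0.18 -0.65  0.03]
```

```bash
python3 -m inch '[{"travel":[0.1,-0.35,0],"twist":[0,0,0]},{"travel":[0.08,-0.3,0],"twist":[0,0,0]},{"travel":[0,0,0],"twist":[0,0,0]},{"travel":[0,0,0],"twist":[0,0,0]}]' >/dev/null
python3 -c "
from h import *
to([.4439,-.0309,.2],down(115))
m=arm.camera_model('wrist');im=arm.snapshot('wrist');cv2.imwrite('pics/w2.png',im[:,:,::-1])
s=arm.sense();p=np.array(s['position']);A=np.array(s['tcp_rot'])
for n,c in (('mug',[.4439,-.0309]),('tool',p[:2]),('tool+5x',p[:2]+.005*A[:2,0]),('tool+5y',p[:2]+.005*A[:2,1])):
  q=np.array([proj(m,[c[0]+.037*np.cos(t),c[1]+.037*np.sin(t),.1]) for t in np.linspace(0,6.28,40)],np.float32);print(n,np.round(cv2.fitEllipse(q)[0],1),cv2.fitEllipse(q)[1])
for d in (.0425,-.0425): print(proj(m,p+d*A[:,1]+np.r_[0,0,-.012]))
"
```

```text
t 19.57 pos [ 0.4449 -0.0311  0.2006] F [0.1 0.1 0.3] w 0.0851 q [-0.06  0.2   0.06  2.14 -0.02  0.8   2.02]
 shift now axes [0.04 0.03 0.03] twist [-0.    0.    0.04] shift target axes [0.04 0.03 0.03]
mug [320.6 205.7] (89.2676010131836, 93.77616882324219)
tool [320.4 206.9] (89.05278015136719, 93.66349029541016)
tool+5x [320.4 200.8] (90.14920043945312, 94.23777770996094)
tool+5y [326.7 206.9] (89.0382080078125, 93.67869567871094)
[405.33495969 264.74221393]
[234.94966134 264.80099036]
```

View pics/w2.png

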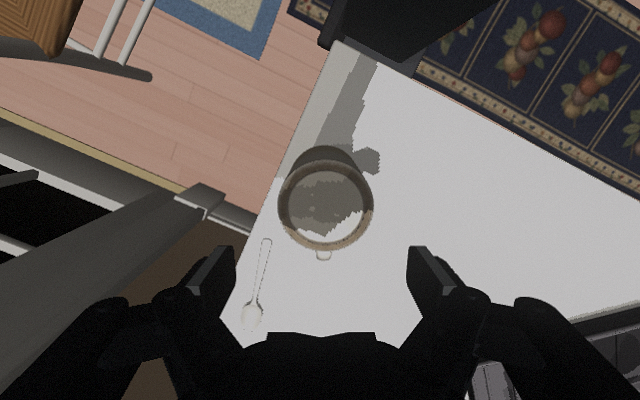

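In the wrist view the cream mug's ring is centred at about (326,205), while the jaw midline is at about 321. The mug is a few mm towards tool +y, so I'll measure that precisely.

Run:
```python
from h import *
im=cv2.imread("pics/w2.png")[:,:,::-1];box=(266,152,386,262)
c=ring(im,box);best=None
for th in (.1,.13,.16,.2):
    n_,lab,st,ce=cv2.connectedComponentsWithStats((c>th).astype(np.uint8));k=1+np.argmax(st[1:,4])
    cnt=max(cv2.findContours((lab==k).astype(np.uint8),0,1)[0],key=len);e=cv2.fitEllipse(cv2.convexHull(cnt))
    print(th,st[k][:5],np.round(np.array(e[0])+box[:2],1),np.round(e[1],1))
g=im[:,:,:].astype(int).sum(2)//3
for y in (255,262,270): # finger inner faces: dark/bright transitions
    r=g[y];print(y,"left",[x for x in range(200,260) if abs(r[x+1]-r[x-1])>60],"right",[x for x in range(385,445) if abs(r[x+1]-r[x-1])>60])
```

```text
0.1 [  12    0   95   99 6630] [324.7 200.6] [ 93.4 102.5]
0.13 [  13    0   93   99 2868] [323.8 201.9] [91.7 99.7]
0.16 [  13   10   93   88 2003] [325.  205.7] [88.2 92.7]
0.2 [  14   11   91   87 1502] [325.  206.2] [86.6 90.8]
255 left [240, 241] right [407, 408, 432, 433]
262 left [236, 237] right [406, 407]
270 left [235, 236] right [405, 406, 407]
```

```bash
python3 -m inch '[{"travel":[0.03,0.11,0.8],"twist":[0,0,0]},{"travel":[0,0,0.8],"twist":[0,0,0]},{"travel":[0,0,0.8],"twist":[0,0,0]},{"travel":[0,0,0.8],"twist":[0,0,0]},{"travel":[0,0,0.6],"twist":[0,0,0]},{"travel":[0,0,0.4],"twist":[0,0,0]},{"travel":[0,0,0.4],"twist":[0,0,0]}]' | sed -n '2p;4p'
python3 -m inch '[{"travel":[0,0,0.3],"twist":[0,0,0]},{"travel":[0,0,0],"twist":[0,0,0]}]' | sed -n '2p;4p'
```

```text
position: [0.4435, -0.0286, 0.1079]
contact_force: [-0.3, -0.3, 0.6]
position: [0.443, -0.0287, 0.1017]
contact_force: [-0.4, -0.4, -0.4]
```

```bash
python3 -m inch '[{"travel":[0,0,0.4],"twist":[0,0,0]},{"travel":[0,0,0.4],"twist":[0,0,0]},{"travel":[0,0,0.4],"twist":[0,0,0]},{"travel":[0,0,0.35],"twist":[0,0,0]},{"travel":[0,0,0],"twist":[0,0,0]}]' | sed -n '2p;4p'
python3 -m inch '[{"travel":[0,0,0],"twist":[0,0,0]},{"travel":[0,0,0],"twist":[0,0,0]},{"travel":[0,0,0],"twist":[0,0,0]},{"travel":[0,0,0],"twist":[0,0,0]},{"travel":[0,0,0],"twist":[0,0,0]}]' -1
```

```text
position: [0.4426, -0.0287, 0.0701]
contact_force: [-0.8, -0.1, 0.2]
clock: 21.2
position: [0.4434, -0.0287, 0.0715]
tcp_rot: [[-0.905, -0.426, 0.0], [-0.426, 0.905, -0.0], [-0.0, -0.0, -1.0]]
contact_force: [0.7, -0.2, -2.5]
grip_width: 0.0799
finger_force: 73.6
```

Cream mug gripped. Lifting it and taking it to the right peg.

```bash
python3 -m inch '[{"travel":[0,0,-0.4],"twist":[0,0,0]},{"travel":[0,0,-0.8],"twist":[0,0,0]},{"travel":[0,0,-1],"twist":[0,0,0]},{"travel":[0,0,-1],"twist":[0,0,0]},{"travel":[0,0,-1],"twist":[0,0,0]},{"travel":[0,0,-1],"twist":[0,0,-0.6]},{"travel":[0,0,-1],"twist":[0,0,-0.6]},{"travel":[0,0,-1],"twist":[0,0,-0.6]}]' >/dev/null
python3 -m inch '[{"travel":[0,0,-1],"twist":[0,0,-0.6]},{"travel":[0,0,-1],"twist":[0,0,-0.6]},{"travel":[0,0,-0.8],"twist":[0,0,0]},{"travel":[0,0,-0.6],"twist":[0,0,0]},{"travel":[0,0,0],"twist":[0,0,0]},{"travel":[0,0,0],"twist":[0,0,0]}]' >/dev/null
python3 -c "
from h import *
to(TIP['R']-.115*RH[:,2]+.02*RH[:,0],RH)"
```

```text
t 22.37 pos [ 0.4434 -0.0288  0.2841] F [ 0.2 -0.4 -2.7] w 0.0803 q [-0.03  0.08  0.02  2.05 -0.    1.01  2.32]
 shift now axes [-13.61   7.99  -0.43] twist [-0.   -4.99  0.03] shift target axes [-11.98   8.03   6.41]
```

```bash
python3 -m inch '[{"travel":[-0.4,0.25,-0.1],"twist":[0,0,0]},{"travel":[-0.8,0.5,-0.1],"twist":[0,0,0]},{"travel":[-0.8,0.5,-0.1],"twist":[0,0,0]},{"travel":[-0.8,0.5,-0.1],"twist":[0,0,0]},{"travel":[-0.8,0.5,0],"twist":[0,0,0]},{"travel":[-0.8,0.5,0],"twist":[0,0,0]},{"travel":[-0.8,0.5,0],"twist":[0,0,0]},{"travel":[-0.8,0.5,0],"twist":[0,0,0]}]' >/dev/null
python3 -m inch '[{"travel":[-0.8,0.5,0],"twist":[0,0,0]},{"travel":[-0.8,0.5,0],"twist":[0,0,0]},{"travel":[-0.8,0.5,0],"twist":[0,0,0]},{"travel":[-0.8,0.5,0],"twist":[0,0,0]},{"travel":[-0.8,0.5,0],"twist":[0,0,0]},{"travel":[-0.8,0.5,0],"twist":[0,0,0]},{"travel":[-0.8,0.5,0],"twist":[0,0,0]},{"travel":[-0.8,0.4,0],"twist":[0,0,0]}]' >/dev/null
python3 -m inch '[{"travel":[-0.7,0.3,0],"twist":[0,0,0]},{"travel":[-0.4,0.1,0],"twist":[0,-0.5,0]},{"travel":[0,0,0],"twist":[0,-0.8,0]},{"travel":[0,0,0],"twist":[0,-0.8,0]},{"travel":[0,0,0],"twist":[0,-0.8,0]},{"travel":[0,0,0],"twist":[0,-0.8,0]},{"travel":[0,0,0],"twist":[0,-0.8,0]},{"travel":[0,0,0],"twist":[0,-0.5,0]}]' >/dev/null
python3 -m inch '[{"travel":[0,0,0],"twist":[0,0,0]},{"travel":[0,0,0],"twist":[0,0,0]}]' >/dev/null
python3 -c "
from h import *
to(TIP['R']-.115*RH[:,2]+.02*RH[:,0],RH)
a=arm.snapshot('scene')[:,:,::-1];b=arm.snapshot('side')[:,:,::-1]
cv2.imwrite('pics/h4.png',np.hstack([cv2.resize(a[60:280,150:350],None,fx=2,fy=2),cv2.resize(b[20:240,220:420],None,fx=2,fy=2)]))"
```

```text
t 24.53 pos [0.5289 0.2733 0.2903] F [ 0.7  0.5 -1.6] w 0.0803 q [-0.23  0.17 -0.26  2.04 -0.23  0.45  2.03]
 shift now axes [-0.19 -0.09 -0.04] twist [ 0.03 -0.03  0.02] shift target axes [-0.19 -0.09 -0.04]
```

View pics/h4.png

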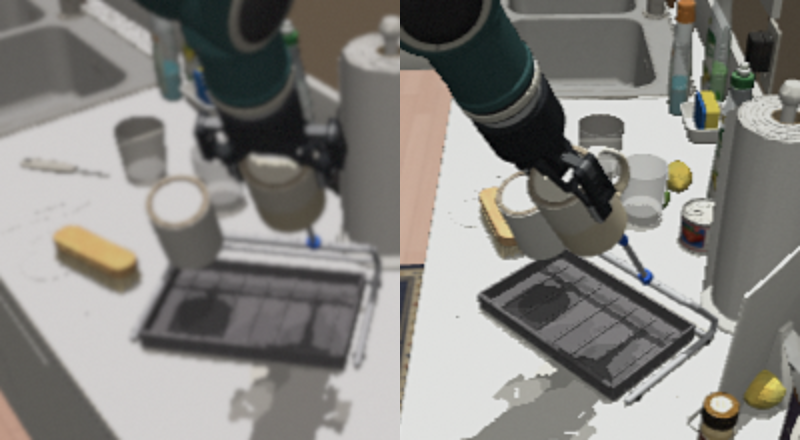

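The white mug hangs steadily on the left peg, at left of centre in the scene half. The cream mug is lined up over the right peg's tip. Sliding it on.

```bash
python3 -m inch '[{"travel":[-0.19,-0.09,0],"twist":[0,0,0]},{"travel":[0,0,0.2],"twist":[0,0,0]},{"travel":[0,0,0.4],"twist":[0,0,0]},{"travel":[0,0,0.5],"twist":[0,0,0]},{"travel":[0,0,0.5],"twist":[0,0,0]},{"travel":[0,0,0.5],"twist":[0,0,0]},{"travel":[0,0,0.5],"twist":[0,0,0]},{"travel":[0,0,0],"twist":[0,0,0]}]' |sed -n '2p;4p'
python3 -m inch '[{"travel":[0,0,0.5],"twist":[0,0,0]},{"travel":[0,0,0.5],"twist":[0,0,0]},{"travel":[0,0,0.5],"twist":[0,0,0]},{"travel":[0,0,0.5],"twist":[0,0,0]},{"travel":[0,0,0.5],"twist":[0,0,0]},{"travel":[0,0,0.2],"twist":[0,0,0]},{"travel":[0,0,0],"twist":[0,0,0]}]' |sed -n '2p;4p'
python3 -c "
from h import *
to(TIP['R']+.0215*RH[:,2]+.02*RH[:,0],RH)"
```

```text
position: [0.5519, 0.2926, 0.2455]
contact_force: [-1.1, -0.4, -2.5]
position: [0.5719, 0.3109, 0.2]
contact_force: [-0.5, -0.4, -2.8]
t 25.88 pos [0.5719 0.3109 0.2   ] F [-0.5 -0.4 -2.8] w 0.0804 q [-0.3   0.38 -0.23  2.   -0.18  0.27  1.99]
 shift now axes [ 0.02 -0.    1.45] twist [ 0.02 -0.02  0.03] shift target axes [0.02 0.   1.45]
```

```bash
python3 -m inch '[{"travel":[0,0,0.4],"twist":[0,0,0]},{"travel":[0,0,0.4],"twist":[0,0,0]},{"travel":[0,0,0.3],"twist":[0,0,0]},{"travel":[0,0,0.1],"twist":[0,0,0]},{"travel":[0,0,0],"twist":[0,0,0]}]' |sed -n '2p;4p'
python3 -m inch '[{"travel":[0,0,0.1],"twist":[0,0,0]},{"travel":[0,0,0.07],"twist":[0,0,0]},{"travel":[0,0,0],"twist":[0,0,0]}]' |sed -n '2p;4p'
python3 -m inch '[{"travel":[0,0,0.07],"twist":[0,0,0]},{"travel":[0,0,0],"twist":[0,0,0]},{"travel":[0,0,0],"twist":[0,0,0]}]' |sed -n '2p;4p'
python3 -c "
from h import *
to(TIP['R']+.0215*RH[:,2]+.02*RH[:,0],RH)"
```

```text
position: [0.5807, 0.3191, 0.18]
contact_force: [0.2, 0.1, -2.4]
position: [0.5822, 0.3201, 0.1779]
contact_force: [-0.3, -0.1, -2.6]
position: [0.5826, 0.3206, 0.1768]
contact_force: [-0.4, 0.6, -1.5]
t 26.80 pos [0.5826 0.3206 0.1768] F [-0.4  0.6 -1.5] w 0.0802 q [-0.32  0.44 -0.22  1.99 -0.17  0.22  1.99]
 shift now axes [0.06 0.02 0.08] twist [0.01 0.   0.03] shift target axes [0.07 0.02 0.08]
```

```bash
python3 -m inch '[{"travel":[0,0,0.1],"twist":[0,0,0]},{"travel":[0,0,0],"twist":[0,0,0]},{"travel":[0,0,0],"twist":[0,0,0]}]' |sed -n '2p;4p'
python3 -m inch '[{"travel":[0,0,0.06],"twist":[0,0,0]},{"travel":[0,0,0],"twist":[0,0,0]},{"travel":[0,0,0],"twist":[0,0,0]}]' |sed -n '2p;4p'
```

```text
position: [0.5836, 0.3214, 0.1751]
contact_force: [0.1, -0.3, -1.6]
position: [0.5838, 0.3216, 0.1747]
contact_force: [-4.2, -4.1, 4.8]
```

```bash
python3 -m inch '[{"travel":[0,0,0.06],"twist":[0,0,0]},{"travel":[0,0,0],"twist":[0,0,0]},{"travel":[0,0,0],"twist":[0,0,0]}]' |sed -n '2p;4p'
```

```text
position: [0.5841, 0.3218, 0.1745]
contact_force: [-9.4, -6.5, 12.3]
```

Seated on the tip. Easing off, releasing, and withdrawing along the tool axis.

```bash
python3 -m inch '[{"travel":[0,0,-0.05],"twist":[0,0,0]},{"travel":[0,0,0],"twist":[0,0,0]}]' |sed -n '2p;4p'
python3 -m inch '[{"travel":[0,0,0],"twist":[0,0,0]},{"travel":[0,0,0],"twist":[0,0,0]},{"travel":[0,0,0],"twist":[0,0,0]},{"travel":[0,0,0],"twist":[0,0,0]},{"travel":[0,0,0],"twist":[0,0,0]},{"travel":[0,0,0],"twist":[0,0,0]}]' 1 |sed -n '2p;4,6p'
python3 -m inch '[{"travel":[0,0,-0.15],"twist":[0,0,0]},{"travel":[0,0,-0.3],"twist":[0,0,0]},{"travel":[0,0,-0.5],"twist":[0,0,0]},{"travel":[0,0,-0.6],"twist":[0,0,0]},{"travel":[0,0,-0.8],"twist":[0,0,0]},{"travel":[0,0,-1],"twist":[0,0,0]},{"travel":[0,0,-1],"twist":[0,0,0]},{"travel":[0,0,-1],"twist":[0,0,0]}]' |sed -n '2p;4p'
python3 -m inch '[{"travel":[0,0,-1],"twist":[0,0,0]},{"travel":[0,0,-1],"twist":[0,0,0]},{"travel":[0,0,-0.6],"twist":[0,0,0]},{"travel":[0,0,-0.3],"twist":[0,0,0]},{"travel":[0,0,0],"twist":[0,0,0]},{"travel":[0,0,0],"twist":[0,0,0]},{"travel":[0,0,0],"twist":[0,0,0]},{"travel":[0,0,0],"twist":[0,0,0]}]' |sed -n '2p;4p'
python3 -c "
from h import *
a=arm.snapshot('scene')[:,:,::-1];b=arm.snapshot('side')[:,:,::-1]
cv2.imwrite('pics/h5.png',np.hstack([cv2.resize(a[90:290,200:400],None,fx=2,fy=2),cv2.resize(b[60:260,240:440],None,fx=2,fy=2)]))"
```

```text
position: [0.5839, 0.3216, 0.1748]
contact_force: [-6.2, -4.2, 6.5]
position: [0.5839, 0.3218, 0.1736]
contact_force: [-0.8, 0.5, 0.3]
grip_width: 0.0853
finger_force: 0.0
position: [0.5442, 0.2845, 0.2684]
contact_force: [-0.3, -0.1, 1.1]
position: [0.5235, 0.2654, 0.3154]
contact_force: [0.4, 0.3, -0.2]
```

View pics/h5.png

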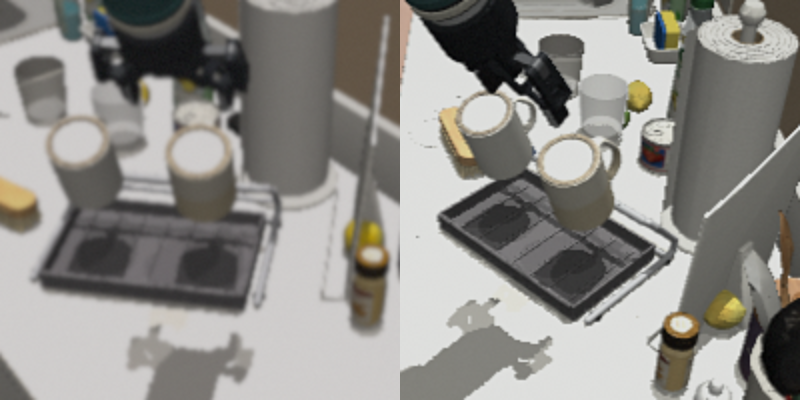

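Both mugs hang tilted on their pegs, the tray is fully in, and the jar is untouched. One numerical check of foot positions and stillness before handing in.

Run:
```python
from h import *
M=[arm.camera_model(n) for n in ("scene","side")]
for n,a,b,t in (("white",(239.5,163),(282.5,117.5),"L"),("cream",(300,168.5),(324.5,140),"R")):
    r=least_squares(lambda q:np.r_[proj(M[0],q)-a,proj(M[1],q)-b],[.5,.4,.2]);print(n,r.x.round(3),r.fun.round(1),"foot rel. to tip, tool axes mm",(RH.T@(r.x-TIP[t])*1000).round(1))
i=arm.snapshot("side").astype(int)
for k in range(5): j=arm.snapshot("side").astype(int)
print("motion",np.abs(j-i)[60:260,240:440].mean(),np.abs(j-i)[60:260,240:440].max(), arm.sense()["clock"])
```

```text
white [0.477 0.414 0.198] [-0.2 -0.8 -0.1  0.8] foot rel. to tip, tool axes mm [20.3 -3.8 -5.1]
cream [0.574 0.309 0.198] [-0.4 -1.6 -0.2  1.6] foot rel. to tip, tool axes mm [19.9 -2.9 -5.7]
motion 1.3023666666666667 134 29.95
```

```bash
python3 -m inch '[{"travel":[0,0,-0.5],"twist":[0,0,0]},{"travel":[0,0,0],"twist":[0,0,0]},{"travel":[0,0,0],"twist":[0,0,0]},{"travel":[0,0,0],"twist":[0,0,0]},{"travel":[0,0,0],"twist":[0,0,0]},{"travel":[0,0,0],"twist":[0,0,0]},{"travel":[0,0,0],"twist":[0,0,0]},{"travel":[0,0,0],"twist":[0,0,0]}]' >/dev/null
python3 - <<'E'
from h import *
i=arm.snapshot("side").astype(int)
for k in range(10): j=arm.snapshot("side").astype(int)
d=np.abs(j-i).max(2)>40;ys,xs=np.nonzero(d);print(d.sum(),list(zip(xs,ys))[:30])
m=d[100:180,265:355];print("mug region",m.sum())
# shift of the mugs' patch against the 10-frames-later picture
for bx in ((268,100,310,155),(308,125,350,180)):
    x0,y0,x1,y1=bx;print(cv2.phaseCorrelate(i[y0:y1,x0:x1].mean(2).astype(np.float32),j[y0:y1,x0:x1].mean(2).astype(np.float32)))
E
```

```text
21 [(np.int64(181), np.int64(9)), (np.int64(198), np.int64(18)), (np.int64(220), np.int64(28)), (np.int64(225), np.int64(35)), (np.int64(226), np.int64(35)), (np.int64(285), np.int64(41)), (np.int64(274), np.int64(50)), (np.int64(255), np.int64(75)), (np.int64(298), np.int64(76)), (np.int64(300), np.int64(78)), (np.int64(301), np.int64(80)), (np.int64(305), np.int64(83)), (np.int64(299), np.int64(91)), (np.int64(288), np.int64(99)), (np.int64(304), np.int64(100)), (np.int64(284), np.int64(103)), (np.int64(299), np.int64(104)), (np.int64(307), np.int64(104)), (np.int64(9), np.int64(377)), (np.int64(56), np.int64(381)), (np.int64(57), np.int64(381))]
mug region 4
((0.4924908384247395, -0.05379145570964283), 1.006193067939193)
((0.501479395326367, -0.008806299677193152), 0.9981632842620214)
```

```bash
python3 -c "
from rig import arm
print(arm.hand_in())"
```

```text
the job is handed in; nothing more can be done
None
```

The tray is fully in, and both mugs hang still on the pegs (white on the left, cream on the right). The salt shaker and spice jar were left alone, and I handed the job in at about 31 s; the hand-in gave no verdict.

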